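Snap a battery pack into a two-way radio on its service cradle

ROBOT

A 6-joint arm with a two-finger parallel gripper is mounted at the origin on the work surface. World frame = base frame: x ahead of the robot, y to its left, z up, the work surface at z = 0. Lengths are in m, angles in rad, forces in N, time in s.
With the tool pointing down it reaches from about 0.225 to 0.875 m from the base axis. Payload 3.4 kg.
Tool frame: the origin (TCP) lies at the very end of the fingers, on their centre line; the grasp point (between the pads) lies behind it (manip.grasp_offset is the z of the grasp point in the tool frame, in m); z points along the fingers, y is the line along which they close (so a half turn about z gives the same grasp; the last joint's range is limited). The gripper opens to 85 mm and grips with 20 to 120 N. Pads are 22 mm wide; open, the fingers measure 114 mm over their backs; the gripper's body (76 mm by 85 mm) begins 54 mm behind the grasp point. The pads swing forward as they close: fully open they stand 13 mm farther back than shut.
Start: joints at [1.126, 0.276, 1.505, -0, 1.361, -0.121], TCP at [0.183, 0.545, 0.231] pointing down, gripper open.
Joint ranges: [-2.89, 2.89], [-0.75, 2.08], [0.22, 2.7], [-1.18, 4.32], [0.11, 2.71], [-2.7, 2.7]. Speed limits (rad/s): [2.57, 2.57, 3.14, 3.14, 3.14, 3.14].

INTERFACE

Orientations are given as a unit quaternion [w, x, y, z].
In Python, from rig import manip gives the robot as it stands.
- The arm moves only by the shell command python3 -m pendant 'ROWS' [FORCE]. ROWS is JSON, a list of rows, each an object of numbers: "dx", "dy", "dz": the shift along the tool's x, y, z in m; "rx", "ry", "rz": the turn, a rotation vector about the tool's x, y, z in degrees; "hand": the finger opening in m, from 0 to 0.0854. In form: [{"dx": .., "dy": .., "dz": .., "rx": .., "ry": .., "rz": .., "hand": ..}, ...]. A call has 1 to 12 rows; each row shifts and turns the commanded pose from where the row before left it, along the tool's axes as they then stand; what a row does not reach is not made up. A row lasts 1/12 s, in which the tool goes at most 41.7 mm and 7.16 degrees, less where a joint would pass 70% of its speed; a pose out of reach is approached as far as the arm can. A call is refused whole if a number of a shift passes 0.0417 or a number of a turn 7.16, either way. A call with a gripper value outside its range is refused whole. The fingers move at their own pace and stop on an object; FORCE is the grip in N (left out, the last holds). Time passes only in rows, so rows that do not move let the fingers close. It gives the time, the measured TCP pose, the force, the opening and the grip force at its end, in the units of the state.
- manip.get_state(): the state, without advancing time (a new reading comes with each control period).
- manip.get_image(name): name is "scene" or "top" or "wrist"; returns a dict with "frame" (480x640x3 uint8, red, green, blue), "fx", "fy", "cx", "cy" (pixels), "position" and "attitude" of the camera in the world; the wrist camera has in their place "mount" (4x4, takes a point from camera to tool coordinates, whose origin is the TCP and whose axes are the flange's). Camera axes: x right, y up, looking along -z (the intrinsics and any distortion apply to the point x, -y, -z); pixel columns grow to the right and rows downward; lengths in m; the calibration is good to about 2 mm. A picture is of the moment at which its call begins: read the wrist's pose just before it. There is no depth.
- manip.sign_off(): hands the job in; it is judged then, once.
The state is a dict: "clock": time; "qpos": joint angles; "qd": joint speeds; "effort": joint torques, N m; "position": TCP position; "ee_rot": TCP orientation; "contact_force": force on the tool from outside, world axes, zero at the start; "moment": the same for the moment, N m; "width": finger opening in m; "gripper_force": force on a finger pad.
Only numpy, scipy, OpenCV 4.12 (cv2) and the standard library are available. Lean on these libraries where they do the work, as an engineer would, in place of code of your own. Each camera call takes 0.05 s, during which the arm holds its last target. There are 200 camera calls.

TASK

Free the radio's battery bay by pressing the cradle's sprung knob down, turning it anticlockwise as far as it goes and letting it pop back up, so that its keeper arm is parked clear of the bay. Then take the thick battery pack with the end ribs (not the slim one) and press it straight down into the bay until it snaps fully home. Finish while still holding the pack firmly pressed down on the bay floor; do not let go, and leave the other things on the bench alone.

Things in the scene. Friction and masses are not known exactly. Their poses are not given: they have to be found in the camera images.
- cradle: Fixed aluminium base plate, 200 x 165 x 12 mm; place and yaw vary. On it a black handheld radio is clamped back up, long axis along the cradle's x (150 x 66 mm, top 29 mm above the bench), with a battery bay. Origin: bench level, under the bay's middle; z up. The knob's tower, 24 mm radius, 46 mm tall, stands at x +45, y +85 mm.
- bay (a point): Centre of the bay's flat floor, 30 mm above the bench; axes as the cradle's, x along the bay. Four corner guides, 18 mm tall with flared tops (catch about 3 mm), clear the pack by 1.2 mm; along the long sides they stand only beyond 34 mm from the middle. Between them is a rim 4 mm tall, 26.5 to 30.5 mm from the centre line: fingers can straddle the pack there.
- bay_pad: The floor plate of the bay, 96 x 50 mm; origin at its top centre, the same point as point bay. The final push is felt between pack and this plate.
- knob_press (a joint): How far the knob is pushed in, m: 0 up, 0.007 fully down (2 N at the top, 7 N at the bottom, springs back up). The knob can turn only while pressed at least 0.005, and pops up only at either end of its turn.
- keeper (a joint): Turn of the knob and its keeper arm, rad, anticlockwise seen from above: 0 at the start (arm lies across the bay), 1.2 at its end stop (arm parked clear). Turns with little friction.
- knob_grip (a point): On the knob's axis, 77 mm above the bench when up. The knob is a black bar 14 mm wide (along this point's x), 42 mm long (its y), 22 mm tall (11 mm above and below this point), on a disc of 22 mm radius whose top is 11 mm below this point; fingertips may push on the disc. Axes turn with the knob; z up. Grip the bar across its x.
- keeper_tip (a point): Free end of the steel keeper arm (16 mm wide, 5 mm thick), 100 mm from the knob's axis along the knob's -y; 58.5 mm above the bench when the knob is up.
- pack: The thick battery pack to fit: black block 100 x 50 x 30 mm (x, y, z), 0.12 to 0.24 kg, flat on the bench, fine grey ridges on top, a rounded rib 3 mm proud low in the middle of each short end (centred 6 mm above the underside). Either end may go either way. Origin: centre of the underside. Grip it across y in the middle of its long sides.
- slim_pack: Battery pack of another radio, black, 78 x 36 x 14 mm, no ribs; bystander. Origin: centre of the underside. It and the thick pack may change places.
- belt_clip: Bystander: black and steel belt clip, 50 x 22 x 16 mm. Origin: underside centre.
- whip: Bystander: black rubber radio antenna lying on the bench, 145 mm long, 12 mm thick. Origin: under its middle.
- driver: Bystander: screwdriver lying on the bench, 180 mm long. Origin: underside centre.
- mug: Bystander: white mug, 80 mm wide, 90 mm tall. Origin: underside centre.
- nose (a point): Sprung steel nose in the middle of the bay's -x end (another at the +x end), 11.5 mm above the bay floor. A pack set in the bay first rests on both noses, underside 10 mm above the floor; about 12 to 20 N down then forces its ribs past them, the force suddenly drops within 5 mm of travel, and it goes down to the floor.
Not all that is in view belongs to the job. Leave any pink or turquoise look-alike of the pack alone.

How it is judged:
By the outcome, as a careful person would: the job done as asked, in the order asked, and still so for the second after the job is handed in, while the arm keeps its last pose, push and grip.
It also fails if it takes over 72 s, if anything falls off the work surface, if the arm or the gripper's body presses on something with over 40 N, if the wrist force passes 120 N, or if a joint passes its speed limit or range.

## Working session

There is one attempt and no reset: what is moved stays moved. The work goes in short steps, Python scripts to look and compute and a shell command to move; the robot and the scene stay as the last step left them, time stands still between calls to the robot, and variables do not carry over. Pictures are saved under pics/ and viewed, at most 10 in all, crops included, and the job is handed in when it is done.

```bash
mkdir -p pics; ls; cat > h.py <<'E'
import numpy as np,cv2
from rig import manip
from scipy.spatial.transform import Rotation as R
def rot(q): return R.from_quat([q[1],q[2],q[3],q[0]]).as_matrix()
def cam(n):
    s=manip.get_state(); im=manip.get_image(n)
    if 'mount' in im:
        T=np.eye(4);T[:3,:3]=rot(s['ee_rot']);T[:3,3]=s['position'];M=T@np.array(im['mount'])
    else:
        M=np.eye(4);a=np.array(im['attitude']);M[:3,:3]=rot(a) if a.size==4 else a;M[:3,3]=im['position']
    im['M']=M;return im
def ray(im,u,v):
    d=np.array([(u-im['cx'])/im['fx'],-(v-im['cy'])/im['fy'],-1]);return im['M'][:3,3],im['M'][:3,:3]@d
def onz(im,u,v,z):
    o,d=ray(im,u,v);return o+d*(z-o[2])/d[2]
def proj(im,p):
    c=im['M'][:3,:3].T@(np.array(p)-im['M'][:3,3]);return im['cx']-im['fx']*c[0]/c[2],im['cy']+im['fy']*c[1]/c[2]
def tri(a,pa,b,pb):
    o1,d1=ray(a,*pa);o2,d2=ray(b,*pb)
    t=np.linalg.lstsq(np.c_[d1,-d2],o2-o1,rcond=None)[0];p,q=o1+d1*t[0],o2+d2*t[1]
    return (p+q)/2,np.linalg.norm(p-q)
def save(im,n): cv2.imwrite('pics/'+n,im['frame'][:,:,::-1])
E
python3 - <<'E'
from h import *
for n in('scene','top','wrist'):
    im=cam(n);save(im,n+'0.png');print(n,{k:v for k,v in im.items() if k not in('frame','M')},im['M'])
print(manip.get_state(),manip.grasp_offset)
E
```

```text
pics
scene {'fx': 472.3461291204423, 'fy': 472.3461291204423, 'cx': 310.7327717170797, 'cy': 241.5610523399469, 'position': array([1.5574858 , 0.33554372, 0.76721199]), 'attitude': array([0.51637381, 0.27598633, 0.38976438, 0.71082584])} [[-0.31437928 -0.5189644   0.79488466  1.5574858 ]
 [ 0.94924296 -0.16288365  0.26908495  0.33554372]
 [-0.0101718   0.8391334   0.54383055  0.76721199]
 [ 0.          0.          0.          1.        ]]
top {'fx': 608.8007492597657, 'fy': 608.8007492597657, 'cx': 315.25645662143955, 'cy': 239.52525980520787, 'position': array([ 4.63330896e-01, -2.88366689e-04,  1.34865560e+00]), 'attitude': array([-0.7002853 , -0.02137175,  0.02481438,  0.71311149])} [[-1.82875054e-02  9.97702330e-01 -6.52351695e-02  4.63330896e-01]
 [-9.99823637e-01 -1.79695017e-02  5.45819838e-03 -2.88366689e-04]
 [ 4.27341376e-03  6.53234813e-02  9.97854990e-01  1.34865560e+00]
 [ 0.00000000e+00  0.00000000e+00  0.00000000e+00  1.00000000e+00]]
wrist {'fx': 415.8990099802426, 'fy': 415.8990099802426, 'cx': 321.37531710309383, 'cy': 240.90290087874834, 'mount': array([[-7.7256927
[... 549 characters left out ...]
s': array([ 1.12599798e+00,  2.76492240e-01,  1.50582603e+00,  1.86290076e-05,
        1.36069487e+00, -1.20997844e-01]), 'qd': array([-1.00907205e-03, -1.06672676e-03, -3.30459967e-03,  3.15694451e-05,
        2.19705173e-04, -2.19360696e-03]), 'effort': array([ 4.05374512e-04, -4.17140186e+01, -2.46032917e+01, -3.18642687e-04,
        7.70919520e-03, -8.74735122e-06]), 'position': array([0.18278191, 0.5447747 , 0.23062067]), 'ee_rot': array([-2.07004239e-04,  1.61195782e-01,  9.86922193e-01, -6.79472034e-04]), 'contact_force': array([ 0.00445631, -0.04769437,  0.11927522]), 'moment': array([ 0.0619423 ,  0.00372063, -0.00706656]), 'gripper_force': 0.0, 'width': 0.08537499164214529} -0.0187
```

View pics/top0.png

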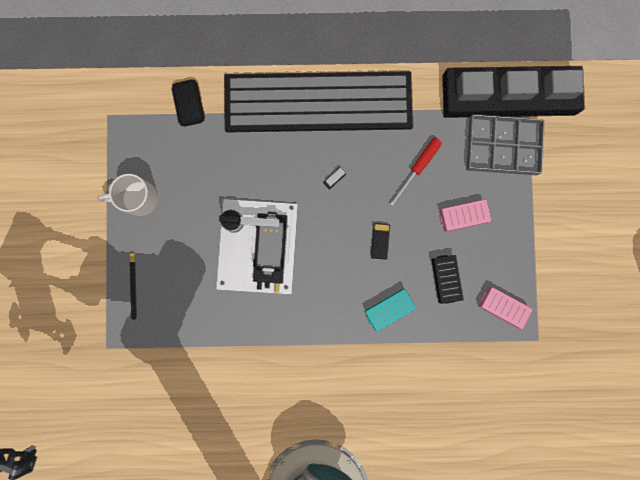

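View pics/scene0.png

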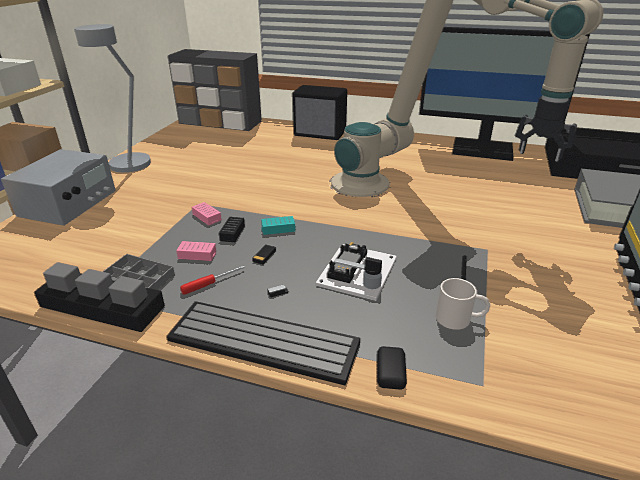

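Top view: the knob is at (231,219), the bay around (268,245) with the arm across it, the thick ridged black pack at (447,278), and the slim pack at (381,240). Cradle +x points roughly up in the image (world +x).

```bash
python3 - <<'E'
from h import *
t=cam('top');f=t['frame']
g=f.min(2).astype(int);sat=f.max(2).astype(int)-g
def rect(mask,x0,y0,x1,y1,z):
    m=np.zeros(mask.shape,np.uint8);m[y0:y1,x0:x1]=mask[y0:y1,x0:x1]
    c=max(cv2.findContours(m,0,2)[0],key=cv2.contourArea);r=cv2.minAreaRect(c);b=cv2.boxPoints(r)
    w=np.array([onz(t,u,v,z) for u,v in b]);print(r,'\n',w.round(4),'c',w.mean(0).round(4),[np.linalg.norm(w[i]-w[i-1]).round(4) for i in(1,2)],np.degrees(np.arctan2(*(w[1]-w[0])[1::-1])).round(1),np.degrees(np.arctan2(*(w[2]-w[1])[1::-1])).round(1))
rect(((g>140)&(sat<40)).astype(np.uint8),205,190,305,305,.012)
rect((f.max(2)<65).astype(np.uint8),425,245,470,310,.030)
rect((f.max(2)<65).astype(np.uint8),365,215,395,262,.014)
for p in((231,219),):print(onz(t,*p,.088))
print(f[300,400],f[260,440])
cv2.imwrite('pics/topc.png',cv2.resize(f[185:305,205:480,::-1],None,fx=2.9,fy=2.9,interpolation=2))
E
```

```text
((256.3960266113281, 246.55975341796875), (76.03121948242188, 91.39710235595703), 3.814074993133545) 
 [[0.4449 0.2127 0.012 ]
 [0.6454 0.1978 0.012 ]
 [0.6312 0.0304 0.012 ]
 [0.4308 0.047  0.012 ]] c [0.538 0.122 0.012] [np.float64(0.2011), np.float64(0.1679)] -4.3 -94.9
((446.5675354003906, 278.4053955078125), (48.0045051574707, 24.659849166870117), 80.53767395019531) 
 [[ 0.5076 -0.2566  0.03  ]
 [ 0.5154 -0.3097  0.03  ]
 [ 0.4129 -0.3233  0.03  ]
 [ 0.4051 -0.2705  0.03  ]] c [ 0.4603 -0.29    0.03  ] [np.float64(0.0537), np.float64(0.1035)] -81.6 -172.4
((379.516845703125, 242.57302856445312), (16.11754608154297, 31.76104736328125), 5.44033145904541) 
 [[ 0.5087 -0.1269  0.014 ]
 [ 0.5781 -0.1352  0.014 ]
 [ 0.5741 -0.1705  0.014 ]
 [ 0.5047 -0.162   0.014 ]] c [ 0.5414 -0.1486  0.014 ] [np.float64(0.07), np.float64(0.0355)] -6.8 -96.5
[0.59164697 0.16713654 0.088     ]
[ 67 177 174] [46 47 47]
```

```bash
cat >> h.py <<'E'
def go(xyz,yang):
    "shift in current tool axes to world xyz, and rz (deg) to bring tool y to world angle yang (mod 180)"
    s=manip.get_state();A=rot(s['ee_rot']);d=A.T@(np.array(xyz)-s['position'])
    y=np.degrees(np.arctan2(A[1,1],A[0,1]));rz=-((yang-y+90)%180-90)
    print('pos',s['position'].round(4),'yang %.2f'%y,'z-axis',A[:,2].round(4),'| d',d.round(4),'rz %.2f'%rz,'F',s['contact_force'].round(1),'w %.4f'%s['width'],'gf %.1f'%s['gripper_force'],'t %.2f'%s['clock'])
E
python3 -m pendant '[{"dx":-0.0363,"dy":-0.0163},{"dx":-0.0363,"dy":-0.0163},{"dx":-0.0363,"dy":-0.0163},{"dx":-0.0363,"dy":-0.0163},{"dx":-0.0363,"dy":-0.0163},{"dx":-0.0363,"dy":-0.0163},{"dx":-0.0363,"dy":-0.0163},{"dx":-0.0363,"dy":-0.0163},{"dx":-0.0363,"dy":-0.0163},{"dx":-0.0363,"dy":-0.0163},{"dx":-0.0363,"dy":-0.0163},{"dx":-0.0363,"dy":-0.0163}]'
python3 -m pendant '[{"dx":-0.0363,"dy":-0.0163},{"dx":-0.0363,"dy":-0.0163},{"rz":6.9},{"rz":6.9},{"rz":6.9},{"rz":6.9},{"rz":6.9},{"rz":6.9},{"rz":6.9},{"rz":6.9},{"rz":6.9},{"rz":6.9}]'
python3 -m pendant '[{"rz":6.9},{},{}]'
python3 - <<'E'
from h import *
go([.592,.167,.2],-4.5)
w=cam('wrist');save(w,'w1.png');np.save('w1.npy',w)
E
```

```text
pos [0.1828 0.5448 0.2308] yang 71.45 z-axis [-5.e-04 -1.e-03 -1.e+00] | d [-0.5081 -0.228   0.0309] rz 75.95 F [-0.9 -0.1  1.2] w 0.0851 gf 0.0 t 0.20invalid input
invalid input
invalid input
```

View pics/w1.png

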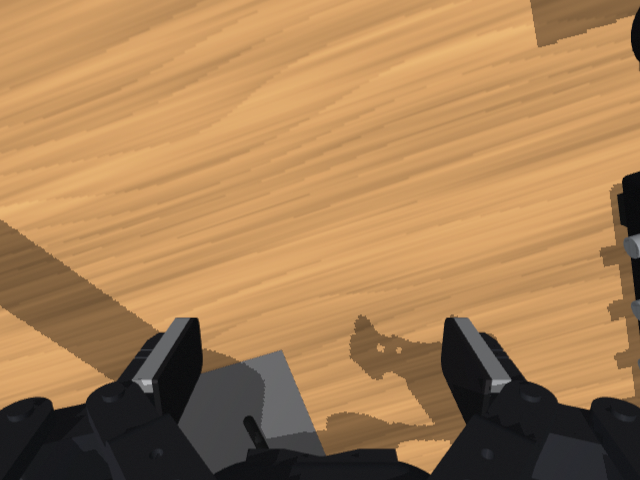

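The rows were refused, so the arm hasn't moved and the wrist still shows bare bench. I'll write every key out in each row.

```bash

python3 -m pendant '[{"dx":-0.0363,"dy":-0.0163,"dz":0,"rx":0,"ry":0,"rz":0,"hand":0.085},{"dx":-0.0363,"dy":-0.0163,"dz":0,"rx":0,"ry":0,"rz":0,"hand":0.085},{"dx":-0.0363,"dy":-0.0163,"dz":0,"rx":0,"ry":0,"rz":0,"hand":0.085},{"dx":-0.0363,"dy":-0.0163,"dz":0,"rx":0,"ry":0,"rz":0,"hand":0.085},{"dx":-0.0363,"dy":-0.0163,"dz":0,"rx":0,"ry":0,"rz":0,"hand":0.085},{"dx":-0.0363,"dy":-0.0163,"dz":0,"rx":0,"ry":0,"rz":0,"hand":0.085},{"dx":-0.0363,"dy":-0.0163,"dz":0,"rx":0,"ry":0,"rz":0,"hand":0.085},{"dx":-0.0363,"dy":-0.0163,"dz":0,"rx":0,"ry":0,"rz":0,"hand":0.085},{"dx":-0.0363,"dy":-0.0163,"dz":0,"rx":0,"ry":0,"rz":0,"hand":0.085},{"dx":-0.0363,"dy":-0.0163,"dz":0,"rx":0,"ry":0,"rz":0,"hand":0.085},{"dx":-0.0363,"dy":-0.0163,"dz":0,"rx":0,"ry":0,"rz":0,"hand":0.085},{"dx":-0.0363,"dy":-0.0163,"dz":0,"rx":0,"ry":0,"rz":0,"hand":0.085}]' 30
```

```text
clock: 1.25
position: [0.5348, 0.2195, 0.2313]
ee_rot: [-0.0, 0.161, 0.987, 0.0]
contact_force: [-1.2, 0.4, 0.3]
width: 0.0847
gripper_force: 0.0
```

```bash

python3 -m pendant '[{"dx":-0.0355,"dy":-0.0155,"rz":0},{"dx":-0.0355,"dy":-0.0155},{"rz":6.9,"hand":0.04},{"rz":6.9},{"rz":6.9},{"rz":6.9},{"rz":6.9},{"rz":6.9},{"rz":6.9},{"rz":6.9},{"rz":6.9},{"rz":6.9}]' 30 || python3 -m pendant '[{"dx":-0.0355,"dy":-0.0155,"dz":0,"rx":0,"ry":0,"rz":0,"hand":0.04},{"dx":-0.0355,"dy":-0.0155,"dz":0,"rx":0,"ry":0,"rz":0,"hand":0.04},{"dx":0,"dy":0,"dz":0,"rx":0,"ry":0,"rz":6.9,"hand":0.04},{"dx":0,"dy":0,"dz":0,"rx":0,"ry":0,"rz":6.9,"hand":0.04},{"dx":0,"dy":0,"dz":0,"rx":0,"ry":0,"rz":6.9,"hand":0.04},{"dx":0,"dy":0,"dz":0,"rx":0,"ry":0,"rz":6.9,"hand":0.04},{"dx":0,"dy":0,"dz":0,"rx":0,"ry":0,"rz":6.9,"hand":0.04},{"dx":0,"dy":0,"dz":0,"rx":0,"ry":0,"rz":6.9,"hand":0.04},{"dx":0,"dy":0,"dz":0,"rx":0,"ry":0,"rz":6.9,"hand":0.04},{"dx":0,"dy":0,"dz":0,"rx":0,"ry":0,"rz":6.9,"hand":0.04},{"dx":0,"dy":0,"dz":0,"rx":0,"ry":0,"rz":6.9,"hand":0.04},{"dx":0,"dy":0,"dz":0,"rx":0,"ry":0,"rz":6.9,"hand":0.04}]'
```

```text
clock: 2.25
position: [0.591, 0.1691, 0.2311]
ee_rot: [-0.0, 0.694, 0.72, -0.0]
contact_force: [-0.4, -0.2, -0.0]
width: 0.0399
gripper_force: 0.0invalid input
```

```bash
python3 - <<'E'
from h import *
go([.592,.167,.2],-4.5)
E
```

```text
pos [0.591  0.1691 0.2311] yang 2.10 z-axis [-4.e-04  0.e+00 -1.e+00] | d [-0.0021  0.0009  0.0311] rz 6.60 F [-0.4 -0.2 -0. ] w 0.0399 gf 0.0 t 2.25
```

```bash

python3 -m pendant '[{"dx":-0.002,"dy":0.001,"dz":0,"rx":0,"ry":0,"rz":6.6,"hand":0.04},{"dx":0,"dy":0,"dz":0,"rx":0,"ry":0,"rz":0,"hand":0.04},{"dx":0,"dy":0,"dz":0,"rx":0,"ry":0,"rz":0,"hand":0.04}]'
python3 - <<'E'
from h import *
go([.592,.167,.2],-4.5)
w=cam('wrist');save(w,'w2.png');np.save('w2.npy',w,allow_pickle=True)
print(proj(w,[.592,.167,.088]))
E
```

```text
clock: 2.5
position: [0.5922, 0.1671, 0.2312]
ee_rot: [-0.0, 0.731, 0.682, -0.0]
contact_force: [0.3, 0.8, -0.0]
width: 0.0401
gripper_force: 0.0
pos [0.5922 0.1671 0.2312] yang -3.99 z-axis [-3.e-04  1.e-04 -1.e+00] | d [-0.0002 -0.0001  0.0312] rz 0.51 F [ 0.3  0.8 -0. ] w 0.0401 gf 0.0 t 2.50
(np.float64(321.6519675252079), np.float64(223.65125999342962))
```

View pics/w2.png

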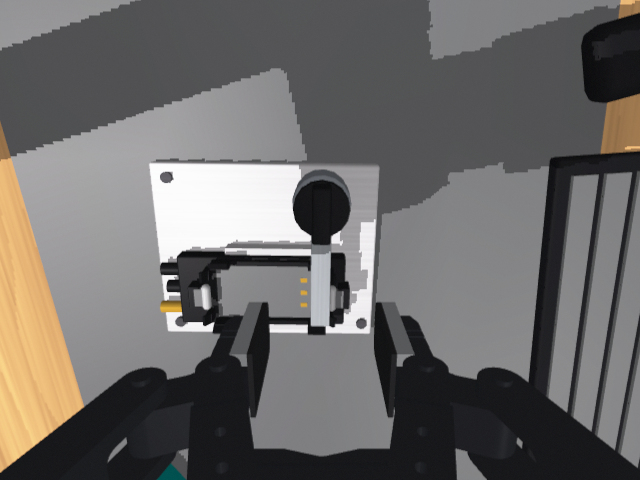

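```bash
python3 - <<'E'
from h import *
w=np.load('w2.npy',allow_pickle=True).item();f=w['frame']
for v in (180,203,223,235): print(v,onz(w,321,v,.066).round(4),onz(w,321,v,.088).round(4))
t=cam('top');save(t,'t2.png')
a=cv2.resize(f[150:350,140:400,::-1],None,fx=3,fy=3,interpolation=2)
cv2.imwrite('pics/w2c.png',np.clip(a.astype(float)*2.2,0,255).astype(np.uint8)[:600,:800])
E
```

```text
180 [0.5934 0.1944 0.066 ] [0.5937 0.198  0.088 ]
203 [0.5922 0.177  0.066 ] [0.5926 0.1819 0.088 ]
223 [0.5911 0.1615 0.066 ] [0.5916 0.1675 0.088 ]
235 [0.5904 0.1519 0.066 ] [0.5909 0.1586 0.088 ]
```

View pics/w2c.png

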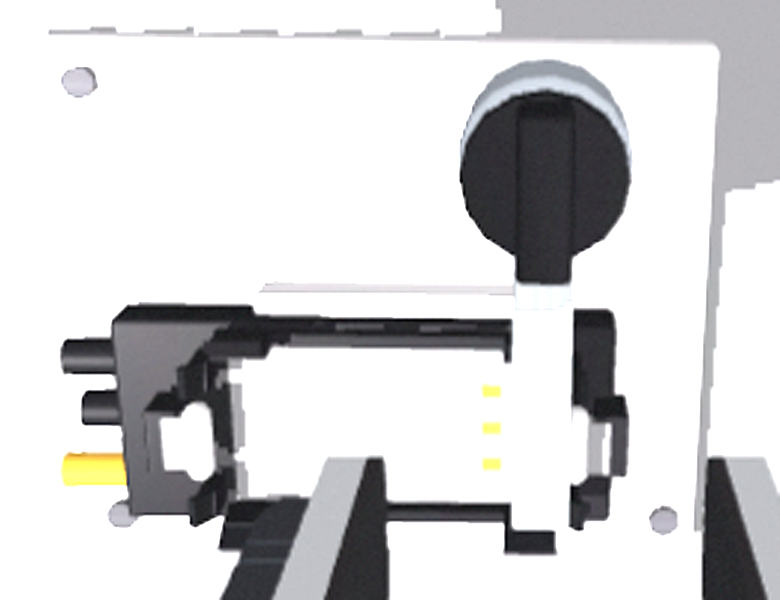

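The crop shows the knob disc centred near full-frame pixel (321.7,208), the bar in line with tool x, and the arm crossing the bay near its +x end. I'll take a second, closer view to triangulate.

```bash

python3 -m pendant '[{"dx":0.002,"dy":0,"dz":0.033,"rx":0,"ry":0,"rz":0.2,"hand":0.05},{"dx":0.002,"dy":0,"dz":0.033,"rx":0,"ry":0,"rz":0,"hand":0.05},{"dx":0.002,"dy":0,"dz":0.033,"rx":0,"ry":0,"rz":0,"hand":0.05},{"dx":0,"dy":0,"dz":0,"rx":0,"ry":0,"rz":0,"hand":0.05},{"dx":0,"dy":0,"dz":0,"rx":0,"ry":0,"rz":0,"hand":0.05}]'
python3 - <<'E'
from h import *
go([.5925,.173,.07],-4.2)
w=cam('wrist');np.save('w3.npy',w,allow_pickle=True)
a=np.clip(w['frame'][:,:,::-1].astype(float)*2,0,255).astype(np.uint8)
cv2.imwrite('pics/w3.png',a)
E
```

```text
clock: 3.02
position: [0.5914, 0.1731, 0.1309]
ee_rot: [-0.001, 0.733, 0.68, -0.002]
contact_force: [0.5, 0.3, 0.7]
width: 0.0496
gripper_force: 0.0
pos [0.5914 0.1731 0.1309] yang -4.28 z-axis [-4.2e-03 -6.0e-04 -1.0e+00] | d [0.0001 0.0013 0.0609] rz -0.08 F [0.5 0.3 0.7] w 0.0496 gf 0.0 t 3.02
```

View pics/w3.png

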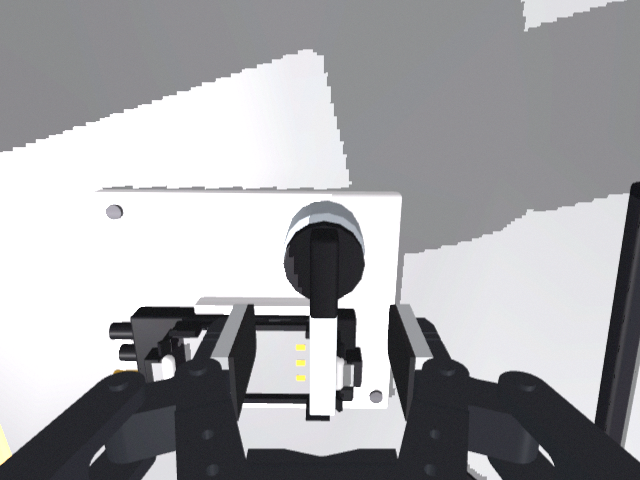

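The disc centre is at about (324,261), the bar's lower end at v≈317, and the arm runs straight down the image.

```bash
python3 - <<'E'
from h import *
a=np.load('w2.npy',allow_pickle=True).item();b=np.load('w3.npy',allow_pickle=True).item()
print('disc',tri(a,(321.7,208.3),b,(324,261)),'bar -y end',tri(a,(321.8,235),b,(324,317)))
print('onz disc b',onz(b,324,261,.066),'disc L/R',onz(b,284,258,.066),onz(b,364,258,.066),'top edge',onz(b,324,222,.066),'barend',onz(b,324,317,.088))
go([.592,.174,.07],-4.2)
E
```

```text
disc (array([0.59225568, 0.17134765, 0.05926751]), np.float64(0.00016068087508203162)) bar -y end (array([0.59190537, 0.16650111, 0.11390091]), np.float64(0.00031903174259642896))
onz disc b [0.59235066 0.17388066 0.066     ] disc L/R [0.57139104 0.17711123 0.066     ] [0.61353657 0.17402506 0.066     ] top edge [0.59390721 0.19520587 0.066     ] barend [0.59077005 0.15264483 0.088     ]
pos [0.5932 0.1733 0.1331] yang -4.30 z-axis [ 5.e-04  1.e-04 -1.e+00] | d [ 0.0006 -0.0013  0.0631] rz -0.10 F [0.6 0.3 0.6] w 0.0501 gf 0.0 t 3.07
```

```bash

python3 -m pendant '[{"dx":0,"dy":-0.001,"dz":0.03,"rx":0,"ry":0,"rz":0,"hand":0.05},{"dx":0,"dy":0,"dz":0.02,"rx":0,"ry":0,"rz":0,"hand":0.05},{"dx":0,"dy":0,"dz":0.011,"rx":0,"ry":0,"rz":0,"hand":0.05},{"dx":0,"dy":0,"dz":0,"rx":0,"ry":0,"rz":0,"hand":0.03},{"dx":0,"dy":0,"dz":0,"rx":0,"ry":0,"rz":0,"hand":0.01},{"dx":0,"dy":0,"dz":0,"rx":0,"ry":0,"rz":0,"hand":0.0},{"dx":0,"dy":0,"dz":0,"rx":0,"ry":0,"rz":0,"hand":0.0},{"dx":0,"dy":0,"dz":0,"rx":0,"ry":0,"rz":0,"hand":0.0},{"dx":0,"dy":0,"dz":0,"rx":0,"ry":0,"rz":0,"hand":0.0}]' 30
```

```text
clock: 3.82
position: [0.5926, 0.1735, 0.0726]
ee_rot: [0.001, 0.733, 0.68, 0.001]
contact_force: [-0.7, 0.3, 1.5]
width: 0.0126
gripper_force: 33.3
```

```bash

python3 -m pendant '[{"dx":0,"dy":0,"dz":0.003,"rx":0,"ry":0,"rz":0,"hand":0.0},{"dx":0,"dy":0,"dz":0.003,"rx":0,"ry":0,"rz":0,"hand":0.0},{"dx":0,"dy":0,"dz":0,"rx":0,"ry":0,"rz":0,"hand":0.0},{"dx":0,"dy":0,"dz":0,"rx":0,"ry":0,"rz":0,"hand":0.0}]'
python3 -m pendant '[{"dx":0,"dy":0,"dz":0.001,"rx":0,"ry":0,"rz":0,"hand":0.0},{"dx":0,"dy":0,"dz":0.001,"rx":0,"ry":0,"rz":0,"hand":0.0},{"dx":0,"dy":0,"dz":0,"rx":0,"ry":0,"rz":0,"hand":0.0},{"dx":0,"dy":0,"dz":0,"rx":0,"ry":0,"rz":0,"hand":0.0}]'
```

```text
clock: 4.15
position: [0.5926, 0.1736, 0.0666]
ee_rot: [0.001, 0.733, 0.68, 0.001]
contact_force: [-1.8, 0.9, 8.5]
width: 0.0129
gripper_force: 34.1
clock: 4.48
position: [0.5927, 0.1736, 0.0664]
ee_rot: [0.001, 0.733, 0.68, 0.002]
contact_force: [-4.6, 0.0, 17.7]
width: 0.0132
gripper_force: 35.4
```

```bash

python3 -m pendant '[{"dx":0,"dy":0,"dz":0,"rx":0,"ry":0,"rz":-5,"hand":0.0},{"dx":0,"dy":0,"dz":0,"rx":0,"ry":0,"rz":-6,"hand":0.0},{"dx":0,"dy":0,"dz":0,"rx":0,"ry":0,"rz":-6,"hand":0.0},{"dx":0,"dy":0,"dz":0,"rx":0,"ry":0,"rz":-6,"hand":0.0}]'
python3 -m pendant '[{"dx":0,"dy":0,"dz":0,"rx":0,"ry":0,"rz":-6,"hand":0.0},{"dx":0,"dy":0,"dz":0,"rx":0,"ry":0,"rz":-6,"hand":0.0},{"dx":0,"dy":0,"dz":0,"rx":0,"ry":0,"rz":-6,"hand":0.0},{"dx":0,"dy":0,"dz":0,"rx":0,"ry":0,"rz":-6,"hand":0.0},{"dx":0,"dy":0,"dz":0,"rx":0,"ry":0,"rz":-6,"hand":0.0},{"dx":0,"dy":0,"dz":0,"rx":0,"ry":0,"rz":-6,"hand":0.0},{"dx":0,"dy":0,"dz":0,"rx":0,"ry":0,"rz":-6,"hand":0.0},{"dx":0,"dy":0,"dz":0,"rx":0,"ry":0,"rz":-4,"hand":0.0},{"dx":0,"dy":0,"dz":0,"rx":0,"ry":0,"rz":0,"hand":0.0},{"dx":0,"dy":0,"dz":0,"rx":0,"ry":0,"rz":0,"hand":0.0}]'
python3 -c "
from h import *
go([.5925,.1737,.2],64.5);print(manip.get_state()['moment'])"
```

```text
clock: 4.82
position: [0.5918, 0.1735, 0.0664]
ee_rot: [0.0, 0.581, 0.814, 0.001]
contact_force: [-5.4, -0.1, 19.4]
width: 0.0132
gripper_force: 35.6
clock: 5.65
position: [0.5905, 0.1725, 0.0663]
ee_rot: [-0.0, 0.219, 0.976, -0.001]
contact_force: [-7.6, -2.4, 21.1]
width: 0.0129
gripper_force: 35.9
pos [0.5905 0.1725 0.0663] yang 64.65 z-axis [-0.0011 -0.001  -1.    ] | d [-0.0012  0.0017 -0.1337] rz 0.15 F [-7.6 -2.4 21.1] w 0.0129 gf 35.9 t 5.65
[-0.32266019  1.33686737 -0.20513585]
```

```bash

python3 -m pendant '[{"dx":0,"dy":0,"dz":0,"rx":0,"ry":0,"rz":-2,"hand":0.0},{"dx":0,"dy":0,"dz":0,"rx":0,"ry":0,"rz":-1.5,"hand":0.0},{"dx":0,"dy":0,"dz":0,"rx":0,"ry":0,"rz":0,"hand":0.0},{"dx":0,"dy":0,"dz":0,"rx":0,"ry":0,"rz":0,"hand":0.0}]'
python3 -c "
from h import *
go([.5925,.1737,.2],64.5);print(manip.get_state()['moment'])"
```

```text
clock: 5.98
position: [0.5904, 0.1725, 0.0663]
ee_rot: [-0.001, 0.191, 0.982, -0.0]
contact_force: [-8.0, -2.9, 21.1]
width: 0.013
gripper_force: 41.5
pos [0.5904 0.1725 0.0663] yang 68.00 z-axis [-1.4e-03 -6.0e-04 -1.0e+00] | d [-0.0013  0.0017 -0.1337] rz 3.50 F [-8.  -2.9 21.1] w 0.0130 gf 41.5 t 5.98
[-0.41573673  1.30181757 -0.81773355]
```

```bash

python3 -m pendant '[{"dx":0,"dy":0,"dz":-0.003,"rx":0,"ry":0,"rz":0,"hand":0.0},{"dx":0,"dy":0,"dz":-0.003,"rx":0,"ry":0,"rz":0,"hand":0.0},{"dx":0,"dy":0,"dz":-0.002,"rx":0,"ry":0,"rz":0,"hand":0.0},{"dx":0,"dy":0,"dz":0,"rx":0,"ry":0,"rz":0,"hand":0.0},{"dx":0,"dy":0,"dz":0,"rx":0,"ry":0,"rz":0,"hand":0.045},{"dx":0,"dy":0,"dz":0,"rx":0,"ry":0,"rz":0,"hand":0.045},{"dx":0,"dy":0,"dz":0,"rx":0,"ry":0,"rz":0,"hand":0.045},{"dx":0,"dy":0,"dz":-0.01,"rx":0,"ry":0,"rz":0,"hand":0.045},{"dx":0,"dy":0,"dz":-0.03,"rx":0,"ry":0,"rz":0,"hand":0.045},{"dx":0,"dy":0,"dz":-0.04,"rx":0,"ry":0,"rz":0,"hand":0.045},{"dx":0,"dy":0,"dz":-0.04,"rx":0,"ry":0,"rz":0,"hand":0.045},{"dx":0,"dy":0,"dz":-0.04,"rx":0,"ry":0,"rz":0,"hand":0.085}]'
python3 -c "
from h import *
go([.540,.09,.23],85.5)"
```

```text
clock: 6.98
position: [0.5918, 0.1735, 0.2335]
ee_rot: [0.0, 0.189, 0.982, 0.0]
contact_force: [0.3, 0.7, -0.7]
width: 0.0557
gripper_force: 0.0
pos [0.5918 0.1735 0.2335] yang 68.19 z-axis [ 8.e-04  2.e-04 -1.e+00] | d [ 0.0171 -0.0967  0.0035] rz -17.31 F [ 0.3  0.7 -0.7] w 0.0557 gf 0.0 t 6.98
```

```bash

python3 -m pendant '[{"dx":0.006,"dy":-0.032,"dz":0,"rx":0,"ry":0,"rz":0,"hand":0.085},{"dx":0.006,"dy":-0.032,"dz":0,"rx":0,"ry":0,"rz":0,"hand":0.085},{"dx":0.005,"dy":-0.032,"dz":0,"rx":0,"ry":0,"rz":0,"hand":0.085},{"dx":0,"dy":0,"dz":0,"rx":0,"ry":0,"rz":-6,"hand":0.085},{"dx":0,"dy":0,"dz":0,"rx":0,"ry":0,"rz":-6,"hand":0.085},{"dx":0,"dy":0,"dz":0,"rx":0,"ry":0,"rz":-5.3,"hand":0.085},{"dx":0,"dy":0,"dz":0,"rx":0,"ry":0,"rz":0,"hand":0.085},{"dx":0,"dy":0,"dz":0,"rx":0,"ry":0,"rz":0,"hand":0.085},{"dx":0,"dy":0,"dz":0,"rx":0,"ry":0,"rz":0,"hand":0.085}]'
python3 - <<'E'
from h import *
go([.540,.09,.23],85.5)
w=cam('wrist');np.save('w4.npy',w,allow_pickle=True)
cv2.imwrite('pics/w4.png',np.clip(w['frame'][:,:,::-1].astype(float)*1.6,0,255).astype(np.uint8))
E
```

```text
clock: 7.73
position: [0.5404, 0.0907, 0.2316]
ee_rot: [0.0, 0.04, 0.999, 0.0]
contact_force: [-0.8, -0.4, -0.7]
width: 0.0851
gripper_force: 0.0
pos [0.5404 0.0907 0.2316] yang 85.36 z-axis [ 7.e-04  1.e-04 -1.e+00] | d [ 0.0004 -0.0007  0.0016] rz -0.14 F [-0.8 -0.4 -0.7] w 0.0851 gf 0.0 t 7.73
```

View pics/w4.png

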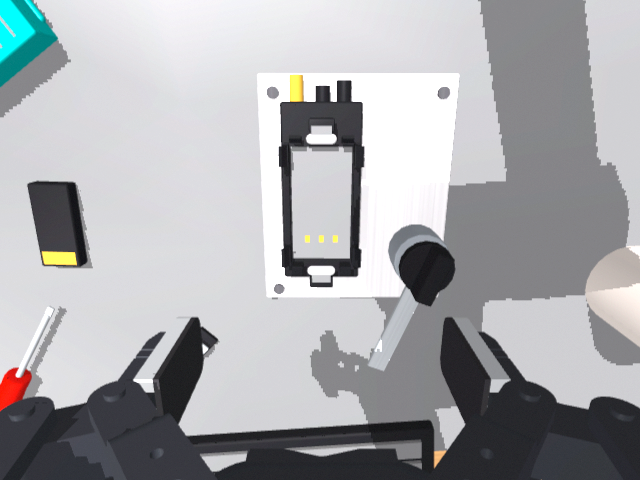

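The arm is parked clear and points towards +x. The bay is unobstructed: noses at (321,139) and (321,270), floor between u 291 and 352. I'll take a second view on the way to the pack.

```bash

python3 -m pendant '[{"dx":-0.01,"dy":-0.03,"dz":0,"rx":0,"ry":0,"rz":0,"hand":0.085},{"dx":-0.01,"dy":-0.03,"dz":0,"rx":0,"ry":0,"rz":0,"hand":0.085},{"dx":0,"dy":0,"dz":0,"rx":0,"ry":0,"rz":0,"hand":0.085},{"dx":0,"dy":0,"dz":0,"rx":0,"ry":0,"rz":0,"hand":0.085},{"dx":0,"dy":0,"dz":0,"rx":0,"ry":0,"rz":0,"hand":0.085}]'
python3 - <<'E'
from h import *
b=cam('wrist');np.save('w5.npy',b,allow_pickle=True)
a=np.load('w4.npy',allow_pickle=True).item()
# scale: show crops side by side
A=a['frame'][60:310,250:470,::-1];
c=proj(b,[.54,.087,.03]);u=int(c[0])-120;v=int(c[1])-125;u=max(0,min(u,420));v=max(0,v);print(u,v)
B=b['frame'][v:v+250,u:u+220,::-1]
o=np.hstack([A,B]);o=cv2.resize(o,None,fx=1.8,fy=2.4,interpolation=2);cv2.imwrite('pics/bay.png',np.clip(o*1.5,0,255).astype(np.uint8));print(o.shape)
for p in((321,139),(321,270)):print(onz(a,*p,.0415))
print('floor',[onz(a,*p,.034).round(4) for p in((291,205),(352,205))],'disc',onz(a,426,268,.066))
E
```

```text
clock: 8.2
position: [0.5553, 0.0293, 0.2311]
ee_rot: [-0.0, 0.04, 0.999, 0.0]
contact_force: [-0.9, -0.3, -0.6]
width: 0.0844
gripper_force: 0.0
269 57
(600, 792, 3)
[0.48544663 0.09490177 0.0415    ]
[0.59433255 0.08602998 0.0415    ]
floor [array([0.5373, 0.0656, 0.034 ]), array([0.5414, 0.1162, 0.034 ])] disc [0.58959659 0.16986582 0.066     ]
```

View pics/bay.png

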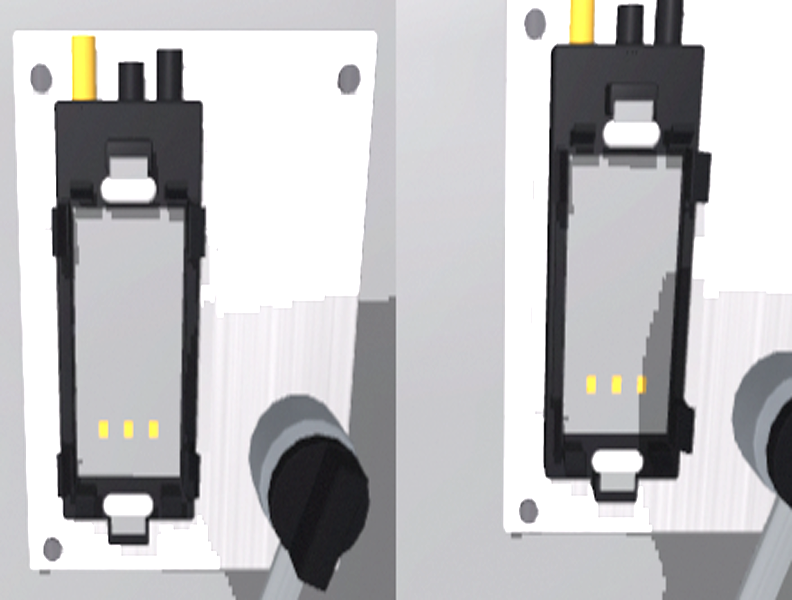

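```bash
python3 - <<'E'
from h import *
a=np.load('w4.npy',allow_pickle=True).item()
th=np.linspace(0,2*np.pi,200)
def ext(im,x,y,z,r):
    P=np.array([proj(im,[x+r*np.cos(t),y+r*np.sin(t),z]) for t in th]);return P.min(0).round(1),P.max(0).round(1)
for k in((.5925,.1738),(.5912,.1712)):
  print(k,'tower',ext(a,*k,.046,.024));
  for z in(.066,.059):print(z,ext(a,*k,z,.022))
b=np.load('w5.npy',allow_pickle=True).item()
for n,im in(('a',a),('b',b)):
    f=im['frame'].astype(int);m=((f.min(2)>150)).astype(np.uint8)  # nose candidates
    nn,l,s,c=cv2.connectedComponentsWithStats(m)
    for i in range(1,nn):
        if 60<s[i,4]<600 and s[i,2]>s[i,3]: print(n,s[i],c[i].round(1))
    y=((f[:,:,0]-f[:,:,2])>70).astype(np.uint8);nn,l,s,c=cv2.connectedComponentsWithStats(y)
    for i in range(1,nn):
        if 10<s[i,4]<100: print(n,'gold',s[i],c[i].round(1))
cv2.imwrite('pics/kn.png',cv2.resize(np.hstack([np.clip(im['frame'][200:400,u:u+160,::-1]*2.,0,255) for im,u in((a,350),(b,400))]),None,fx=2.5,fy=3,interpolation=2))
E
```

```text
(0.5925, 0.1738) tower (array([396.4, 234.8]), array([453.7, 288.3]))
0.066 (array([403.2, 244.7]), array([458.8, 296.3]))
0.059 (array([401.6, 241.9]), array([456.1, 292.6]))
(0.5912, 0.1712) tower (array([393.2, 233.5]), array([450.6, 287.2]))
0.066 (array([399.9, 243.4]), array([455.6, 295.1]))
0.059 (array([398.4, 240.6]), array([452.9, 291.4]))
a [306 134  30   9 229] [320.7 138.4]
a [628 246  12  10  66] [635.3 249.1]
a [308 266  26   9 218] [320.5 270. ]
a [620 284  20  18 163] [633.2 290.8]
a [134 379  19   4  70] [143.4 380.4]
a gold [305 235   5   7  34] [307.1 238.1]
a gold [319 235   5   7  33] [321.  238.2]
a gold [333 235   5   7  34] [334.9 238.1]
a gold [435 451  11  15  77] [438.1 456.2]
b [385 107  30  10 258] [399.3 112. ]
b [378 245  28   9 225] [391.5 248.9]
b gold [375 214   5   7  34] [376.9 216.9]
b gold [389 214   5   7  35] [391. 217.]
b gold [403 214   5   7  32] [404.8 216.9][ WARN:0@0.687] global loadsave.cpp:1063 imwrite_ Unsupported depth image for selected encoder is fallbacked to CV_8U.
```

View pics/kn.png

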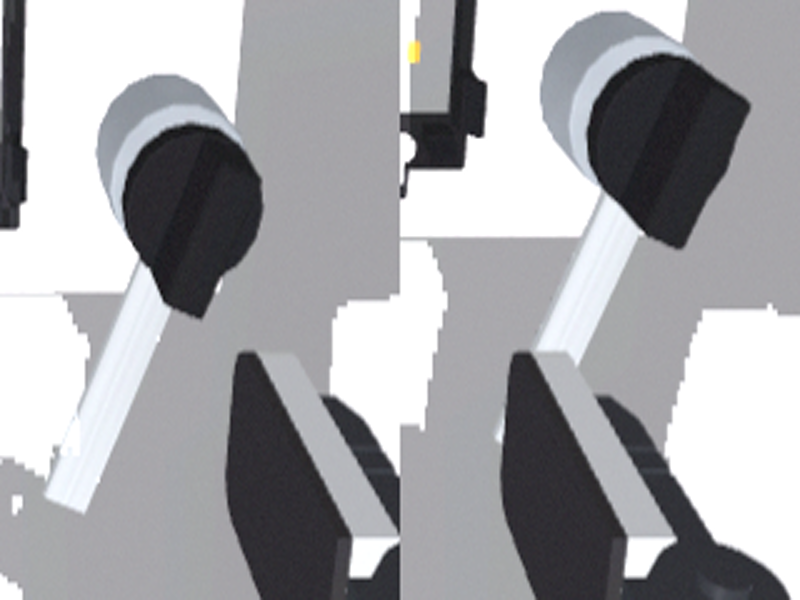

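```bash
python3 - <<'E'
from h import *
a=np.load('w4.npy',allow_pickle=True).item();b=np.load('w5.npy',allow_pickle=True).item()
for n,p,q in(('gold',(321,238.2),(391,217)),('nose-x',(320.7,138.4),(399.3,112)),('nose+x',(320.5,270),(391.5,248.9)),('discL',(399.2,270),(474.8,249)),('barend top',(430,306),(513.2,282.3)),('gold1',(307.1,238.1),(376.9,216.9)),('gold3',(334.9,238.1),(404.8,216.9))):
    x,e=tri(a,p,b,q);print(n,x.round(4),round(e,4),onz(b,*q,.0415).round(4) if 'nose' in n else onz(b,*q,.03).round(4))
for z in(.088,.081): # bar end corners for grip centre and 64.3deg
    print(z)
    for k in((.5925,.1738),(.5915,.1715)):
        c,s=np.cos(np.radians(64.3)),np.sin(np.radians(64.3))
        print([tuple(np.round(proj(im,[k[0]+c*sx*.007+s*.021,k[1]+s*sx*.007-c*.021,z]),1)) for im in(a,b) for sx in(-1,1)])
E
```

```text
gold [0.5704 0.088  0.0275] 0.0003 [0.5699 0.0877 0.03  ]
nose-x [0.4849 0.0947 0.0414] 0.0001 [0.4849 0.0947 0.0415]
nose+x [0.5947 0.0856 0.0408] 0.0002 [0.5945 0.0855 0.0415]
discL [0.5953 0.1509 0.0534] 0.001 [0.6045 0.1595 0.03  ]
barend top [0.6109 0.1672 0.0894] 0.0001 [0.6389 0.1948 0.03  ]
gold1 [0.5693 0.076  0.0277] 0.0003 [0.5689 0.0757 0.03  ]
gold3 [0.5718 0.1001 0.0259] 0.0002 [0.5708 0.0994 0.03  ]
0.088
[(np.float64(417.8), np.float64(302.9)), (np.float64(434.6), np.float64(308.9)), (np.float64(500.6), np.float64(279.3)), (np.float64(517.3), np.float64(285.6))]
[(np.float64(414.8), np.float64(302.0)), (np.float64(431.5), np.float64(308.0)), (np.float64(497.6), np.float64(278.3)), (np.float64(514.2), np.float64(284.6))]
0.081
[(np.float64(415.8), np.float64(298.9)), (np.float64(432.2), np.float64(304.8)), (np.float64(496.8), np.float64(275.7)), (np.float64(513.1), np.float64(281.8))]
[(np.float64(412.8), np.float64(297.9)), (np.float64(429.3), np.float64(303.8)), (np.float64(493.8), np.float64(274.7)), (np.float64(510.2), np.float64(280.8))]
```

The bar's end corner triangulates at z≈0.089, so the knob has popped up. The bay centre is about (0.5398, 0.0904) with yaw −4.6°, and the noses are at 0.041, which matches. Next is the pack.

```bash

python3 -m pendant '[{"dx":0.0077,"dy":-0.0363,"dz":0,"rx":0,"ry":0,"rz":0,"hand":0.085},{"dx":0.0077,"dy":-0.0363,"dz":0,"rx":0,"ry":0,"rz":0,"hand":0.085},{"dx":0.0077,"dy":-0.0363,"dz":0,"rx":0,"ry":0,"rz":0,"hand":0.085},{"dx":0.0077,"dy":-0.0363,"dz":0,"rx":0,"ry":0,"rz":0,"hand":0.085},{"dx":0.0077,"dy":-0.0363,"dz":0,"rx":0,"ry":0,"rz":0,"hand":0.085},{"dx":0.0077,"dy":-0.0363,"dz":0,"rx":0,"ry":0,"rz":0,"hand":0.085},{"dx":0.0077,"dy":-0.0363,"dz":0,"rx":0,"ry":0,"rz":0,"hand":0.085},{"dx":0.0077,"dy":-0.0363,"dz":0,"rx":0,"ry":0,"rz":0,"hand":0.085},{"dx":0.0077,"dy":-0.0363,"dz":0,"rx":0,"ry":0,"rz":0,"hand":0.085},{"dx":0,"dy":0,"dz":0,"rx":0,"ry":0,"rz":-6,"hand":0.085},{"dx":0,"dy":0,"dz":0,"rx":0,"ry":0,"rz":-6,"hand":0.085},{"dx":0,"dy":0,"dz":0,"rx":0,"ry":0,"rz":0,"hand":0.085}]'
python3 -m pendant '[{"dx":0,"dy":0,"dz":0,"rx":0,"ry":0,"rz":0,"hand":0.085},{"dx":0,"dy":0,"dz":0,"rx":0,"ry":0,"rz":0,"hand":0.085}]' >/dev/null
cat > pk.py <<'E'
from h import *
def box(im):
    f=im['frame'].astype(int);c=proj(im,[.4603,-.29,.03]);m=(f.max(2)<60).astype(np.uint8)
    m[:, :]*=1;H,W=m.shape;Y,X=np.mgrid[:H,:W];m[(abs(X-c[0])>100)|(abs(Y-c[1])>110)]=0
    m=cv2.morphologyEx(m,cv2.MORPH_CLOSE,np.ones((7,7)))
    k=max(cv2.findContours(m,0,2)[0],key=cv2.contourArea);r=cv2.minAreaRect(k)
    w=np.array([onz(im,*p,.03) for p in cv2.boxPoints(r)])
    print(c,r,'\n',w.round(4),w.mean(0).round(4),[np.linalg.norm(w[i]-w[i-1]).round(4) for i in(1,2)],[np.degrees(np.arctan2(*(w[i]-w[i-1])[1::-1])).round(1) for i in (1,2)])
    return r
E
python3 - <<'E'
from pk import *
go([.46,-.29,.23],97.6)
w=cam('wrist');np.save('w6.npy',w,allow_pickle=True);box(w)
cv2.imwrite('pics/w6.png',np.clip(w['frame'][:,:,::-1].astype(float)*1.8,0,255).astype(np.uint8))
E
```

```text
clock: 9.25
position: [0.4603, -0.2909, 0.2312]
ee_rot: [0.0, -0.065, 0.998, 0.0]
contact_force: [-0.1, -0.4, -0.5]
width: 0.0847
gripper_force: 0.0
pos [ 0.4607 -0.2902  0.2313] yang 97.40 z-axis [ 1.e-04  2.e-04 -1.e+00] | d [0.0006 0.0002 0.0013] rz -0.20 F [ 0.4 -0.8 -0.5] w 0.0850 gf 0.0 t 9.42
(np.float64(321.4334188035266), np.float64(204.97220986554686)) ((316.0, 196.0), (120.0, 60.0), 90.0) 
 [[ 0.408  -0.3254  0.03  ]
 [ 0.4018 -0.2778  0.03  ]
 [ 0.5028 -0.2628  0.03  ]
 [ 0.5096 -0.3149  0.03  ]] [ 0.4555 -0.2952  0.03  ] [np.float64(0.048), np.float64(0.1021)] [np.float64(97.4), np.float64(8.4)]
```

View pics/w6.png

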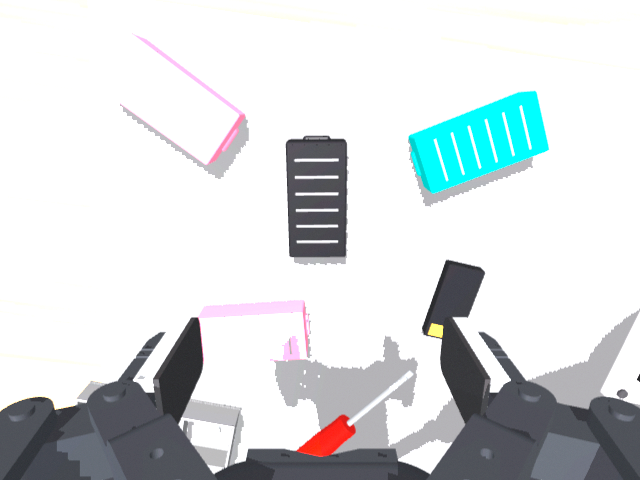

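The pack's top face has corners at about (287,140), (346,140), (289,257) and (346,257), with an end rib at (316,137), and it is square to the tool. I'll take a lower second view to check height and centre.

```bash

python3 -m pendant '[{"dx":0,"dy":-0.004,"dz":0.035,"rx":0,"ry":0,"rz":0,"hand":0.085},{"dx":0,"dy":0,"dz":0.035,"rx":0,"ry":0,"rz":0,"hand":0.085},{"dx":0,"dy":0,"dz":0.03,"rx":0,"ry":0,"rz":0,"hand":0.085},{"dx":0,"dy":0,"dz":0,"rx":0,"ry":0,"rz":0,"hand":0.085},{"dx":0,"dy":0,"dz":0,"rx":0,"ry":0,"rz":0,"hand":0.085},{"dx":0,"dy":0,"dz":0,"rx":0,"ry":0,"rz":0,"hand":0.085}]'
python3 - <<'E'
from h import *
w6=np.load('w6.npy',allow_pickle=True).item();w=cam('wrist');np.save('w7.npy',w,allow_pickle=True)
def ridges(im):
    f=im['frame'].astype(int);c=proj(im,[.456,-.294,.03]);sc=1.3 if im is w else 1
    dark=(f.max(2)<60).astype(np.uint8);Y,X=np.mgrid[:480,:640]
    win=((abs(X-c[0])<75*sc)&(abs(Y-c[1])<90*sc)).astype(np.uint8);dark*=win
    k=max(cv2.findContours(dark,0,2)[0],key=cv2.contourArea);body=cv2.drawContours(np.zeros_like(dark),[k],-1,1,-1)
    r=((f.max(2)>=70)&(cv2.erode(body,np.ones((3,3)))>0)).astype(np.uint8)
    n,l,s,ct=cv2.connectedComponentsWithStats(r)
    g=[ct[i] for i in range(1,n) if s[i,4]>30 and s[i,2]>15];g=sorted(g,key=lambda p:p[1]);print(cv2.boundingRect(k),np.round(g,1).tolist());return g
a,b=ridges(w6),ridges(w)
if len(a)==len(b):
    P=np.array([tri(w6,p,w,q)[0] for p,q in zip(a,b)]);print(P.round(4))
for im,g in((w6,a),(w,b)):
    Q=np.array([onz(im,*p,.03) for p in g]);print(Q.round(4),Q.mean(0))
go([.456,-.294,.008],97.6)
E
```

```text
clock: 9.97
position: [0.4621, -0.2955, 0.1329]
ee_rot: [0.001, -0.065, 0.998, -0.001]
contact_force: [0.2, -0.6, 0.1]
width: 0.0851
gripper_force: 0.0
(286, 136, 61, 121) [[317.0, 137.5], [316.2, 159.5], [317.8, 176.7], [316.4, 193.5], [318.2, 209.8], [318.1, 225.7], [315.8, 241.4]]
(282, 145, 84, 162) [[324.8, 147.1], [323.7, 178.0], [325.5, 201.2], [323.8, 224.0], [324.0, 245.5], [324.3, 266.5], [323.3, 286.9]]
[[ 0.4069 -0.3007  0.0167]
 [ 0.4234 -0.2992  0.0297]
 [ 0.4375 -0.2962  0.0279]
 [ 0.451  -0.2955  0.0308]
 [ 0.4657 -0.2928  0.0272]
 [ 0.4793 -0.291   0.0281]
 [ 0.4932 -0.2905  0.0289]]
[[ 0.406  -0.3007  0.03  ]
 [ 0.4233 -0.2991  0.03  ]
 [ 0.4371 -0.2961  0.03  ]
 [ 0.4511 -0.2954  0.03  ]
 [ 0.4648 -0.2922  0.03  ]
 [ 0.4786 -0.2905  0.03  ]
 [ 0.4929 -0.2907  0.03  ]] [ 0.4505442  -0.29495523  0.03      ]
[[ 0.4057 -0.301   0.03  ]
 [ 0.4234 -0.2993  0.03  ]
 [ 0.4371 -0.2964  0.03  ]
 [ 0.4512 -0.2955  0.03  ]
 [ 0.4649 -0.2936  0.03  ]
 [ 0.4787 -0.2916  0.03  ]
 [ 0.4927 -0.2904  0.03  ]] [ 0.45053114 -0.29540023  0.03      ]
pos [ 0.4624 -0.2959  0.1335] yang 97.46 z-axis [ 0.0033 -0.0026 -1.    ] | d [0.0065 0.0031 0.1254] rz -0.14 F [-0.2  0.   0.2] w 0.0851 gf 0.0 t 10.02
```

```bash

python3 -m pendant '[{"dx":0.0045,"dy":0.0015,"dz":0.035,"rx":0,"ry":0,"rz":0,"hand":0.085},{"dx":0,"dy":0,"dz":0.035,"rx":0,"ry":0,"rz":0,"hand":0.085},{"dx":0,"dy":0,"dz":0.03,"rx":0,"ry":0,"rz":0,"hand":0.085},{"dx":0,"dy":0,"dz":0.02,"rx":0,"ry":0,"rz":0,"hand":0.085},{"dx":0,"dy":0,"dz":0.005,"rx":0,"ry":0,"rz":0,"hand":0.085},{"dx":0,"dy":0,"dz":0,"rx":0,"ry":0,"rz":0,"hand":0.085},{"dx":0,"dy":0,"dz":0,"rx":0,"ry":0,"rz":0,"hand":0.06},{"dx":0,"dy":0,"dz":0,"rx":0,"ry":0,"rz":0,"hand":0.045},{"dx":0,"dy":0,"dz":0,"rx":0,"ry":0,"rz":0,"hand":0.03},{"dx":0,"dy":0,"dz":0,"rx":0,"ry":0,"rz":0,"hand":0.03},{"dx":0,"dy":0,"dz":0,"rx":0,"ry":0,"rz":0,"hand":0.03}]' 80
python3 -c "
from h import *
go([.4578,-.295,.008],97.5)"
```

```text
clock: 10.93
position: [0.4577, -0.2954, 0.0086]
ee_rot: [0.002, -0.065, 0.998, -0.002]
contact_force: [-0.1, -0.0, 6.7]
width: 0.0484
gripper_force: 84.9
pos [ 0.4577 -0.2954  0.0086] yang 97.45 z-axis [ 0.0037 -0.0029 -1.    ] | d [-0.0002  0.0004  0.0006] rz -0.05 F [-0.1 -0.   6.7] w 0.0484 gf 84.9 t 10.93
```

```bash

python3 -m pendant '[{"dx":0,"dy":0,"dz":-0.01,"rx":0,"ry":0,"rz":0,"hand":0.03},{"dx":0,"dy":0,"dz":-0.02,"rx":0,"ry":0,"rz":0,"hand":0.03},{"dx":0,"dy":0,"dz":-0.035,"rx":0,"ry":0,"rz":0,"hand":0.03},{"dx":0,"dy":0,"dz":-0.035,"rx":0,"ry":0,"rz":0,"hand":0.03},{"dx":0,"dy":0,"dz":-0.035,"rx":0,"ry":0,"rz":0,"hand":0.03},{"dx":0,"dy":0,"dz":0,"rx":0,"ry":0,"rz":4,"hand":0.03},{"dx":0,"dy":0,"dz":0,"rx":0,"ry":0,"rz":4,"hand":0.03},{"dx":0,"dy":0,"dz":0,"rx":0,"ry":0,"rz":4,"hand":0.03},{"dx":0,"dy":0,"dz":0,"rx":0,"ry":0,"rz":0,"hand":0.03},{"dx":0,"dy":0,"dz":0,"rx":0,"ry":0,"rz":0,"hand":0.03},{"dx":0,"dy":0,"dz":0,"rx":0,"ry":0,"rz":0,"hand":0.03}]'
python3 - <<'E'
from h import *
go([.5398,.0904,.14],85.4)
w=cam('wrist');np.save('w8.npy',w,allow_pickle=True)
s=manip.get_state();A=rot(s['ee_rot']);zt=.0300-.0086+s['position'][2];print('zt',zt)
f=w['frame'].astype(int);c=proj(w,[*s['position'][:2],zt]);print(c)
# ridges in held pack: bright thin on dark, window around the pack
Y,X=np.mgrid[:480,:640];r=((f.max(2)>=70)&(abs(X-c[0])<60)&(abs(Y-c[1])<140)).astype(np.uint8)
n,l,st,ct=cv2.connectedComponentsWithStats(r)
for i in range(1,n):
    if st[i,4]>25 and st[i,2]>2.5*st[i,3]:
        p=onz(w,*ct[i],zt);print(st[i],ct[i].round(1),(A.T@(p-s['position'])).round(4))
E
```

```text
clock: 11.85
position: [0.4561, -0.294, 0.1416]
ee_rot: [0.0, 0.039, 0.999, -0.0]
contact_force: [-0.4, -0.3, -2.1]
width: 0.0481
gripper_force: 83.9
pos [ 0.4561 -0.294   0.1416] yang 85.54 z-axis [ 2.e-04 -0.e+00 -1.e+00] | d [-0.0535  0.3898  0.0016] rz 0.14 F [-0.4 -0.3 -2.1] w 0.0481 gf 83.9 t 11.85
zt 0.1628548271363217
(np.float64(320.9669479148662), np.float64(355.15758800830446))
[262 255 118   8 938] [320.9 258.5] [ 0.0343 -0.     -0.0214]
[265 296 113   8 900] [321.  299.5] [ 0.0204  0.     -0.0214]
[266 335 111   7 770] [321.4 338. ] [ 0.0065  0.0001 -0.0214]
[269 371 106   7 711] [322.7 374.1] [-0.0074  0.0006 -0.0214]
[271 406 102   5 510] [321.5 408. ] [-0.0212  0.0002 -0.0214]
[272 438 100   5 499] [321.6 440. ] [-0.035   0.0002 -0.0214]
```

```bash

python3 -m pendant '[{"dx":-0.0053,"dy":0.038,"dz":0,"rx":0,"ry":0,"rz":0.2,"hand":0.03},{"dx":-0.0053,"dy":0.039,"dz":0,"rx":0,"ry":0,"rz":0,"hand":0.03},{"dx":-0.0053,"dy":0.039,"dz":0,"rx":0,"ry":0,"rz":0,"hand":0.03},{"dx":-0.0053,"dy":0.039,"dz":0,"rx":0,"ry":0,"rz":0,"hand":0.03},{"dx":-0.0053,"dy":0.039,"dz":0,"rx":0,"ry":0,"rz":0,"hand":0.03},{"dx":-0.0053,"dy":0.039,"dz":0,"rx":0,"ry":0,"rz":0,"hand":0.03},{"dx":-0.0053,"dy":0.039,"dz":0,"rx":0,"ry":0,"rz":0,"hand":0.03},{"dx":-0.0053,"dy":0.039,"dz":0,"rx":0,"ry":0,"rz":0,"hand":0.03},{"dx":-0.0053,"dy":0.039,"dz":0,"rx":0,"ry":0,"rz":0,"hand":0.03},{"dx":-0.0053,"dy":0.039,"dz":0,"rx":0,"ry":0,"rz":0,"hand":0.03},{"dx":0,"dy":0,"dz":0,"rx":0,"ry":0,"rz":0,"hand":0.03},{"dx":0,"dy":0,"dz":0,"rx":0,"ry":0,"rz":0,"hand":0.03}]'
python3 -m pendant '[{"dx":0,"dy":0,"dz":0.03,"rx":0,"ry":0,"rz":0,"hand":0.03},{"dx":0,"dy":0,"dz":0.02,"rx":0,"ry":0,"rz":0,"hand":0.03},{"dx":0,"dy":0,"dz":0,"rx":0,"ry":0,"rz":0,"hand":0.03},{"dx":0,"dy":0,"dz":0,"rx":0,"ry":0,"rz":0,"hand":0.03},{"dx":0,"dy":0,"dz":0,"rx":0,"ry":0,"rz":0,"hand":0.03}]'
python3 - <<'E'
from h import *
go([.5398,.0904,.07],85.35)
w=cam('wrist');np.save('w9.npy',w,allow_pickle=True);f=w['frame'].astype(int)
for n,p in(('nose-x',(.4849,.0947,.0415)),('nose+x',(.5946,.0856,.0415))):
    c=proj(w,p);print(n,np.round(c,1))
m=(f.min(2)>140).astype(np.uint8);n,l,s,ct=cv2.connectedComponentsWithStats(m)
for i in range(1,n):
    if 60<s[i,4]<1500: print(s[i],ct[i].round(1),onz(w,*ct[i],.0415).round(4))
E
```

```text
clock: 12.9
position: [0.5412, 0.0912, 0.1411]
ee_rot: [-0.0, 0.039, 0.999, -0.0]
contact_force: [-0.4, -0.9, -1.7]
width: 0.0484
gripper_force: 83.9
clock: 13.32
position: [0.5419, 0.0882, 0.0922]
ee_rot: [0.001, 0.042, 0.999, -0.0]
contact_force: [1.1, 0.8, -1.4]
width: 0.0481
gripper_force: 83.9
pos [0.5419 0.0882 0.0922] yang 85.19 z-axis [ 1.3e-03 -1.0e-04 -1.0e+00] | d [0.0023 0.002  0.0222] rz -0.16 F [ 1.1  0.8 -1.4] w 0.0481 gf 83.9 t 13.32
nose-x [324.9 156.3]
nose+x [324.6 364.4]
[300 149  51  16 728] [324.9 156.8] [0.4851 0.0947 0.0415]
```

```bash

python3 -m pendant '[{"dx":0.0025,"dy":0.002,"dz":0.012,"rx":0,"ry":0,"rz":-0.1,"hand":0.03},{"dx":0,"dy":0,"dz":0,"rx":0,"ry":0,"rz":0,"hand":0.03},{"dx":0,"dy":0,"dz":0,"rx":0,"ry":0,"rz":0,"hand":0.03},{"dx":0,"dy":0,"dz":0,"rx":0,"ry":0,"rz":0,"hand":0.03}]'
python3 -c "
from h import *
go([.5394,.0904,.056],85.35)"
```

```text
clock: 13.7
position: [0.5395, 0.0912, 0.0803]
ee_rot: [0.001, 0.041, 0.999, 0.0]
contact_force: [0.3, 0.2, -1.4]
width: 0.0484
gripper_force: 83.9
pos [0.5395 0.0912 0.0803] yang 85.34 z-axis [ 0.0018  0.     -1.    ] | d [ 0.0001 -0.0008  0.0243] rz -0.01 F [ 0.3  0.2 -1.4] w 0.0484 gf 83.9 t 13.70
```

```bash

python3 -m pendant '[{"dx":0,"dy":-0.0006,"dz":0.01,"rx":0,"ry":0,"rz":0,"hand":0.03},{"dx":0,"dy":0,"dz":0.008,"rx":0,"ry":0,"rz":0,"hand":0.03},{"dx":0,"dy":0,"dz":0.004,"rx":0,"ry":0,"rz":0,"hand":0.03},{"dx":0,"dy":0,"dz":0.004,"rx":0,"ry":0,"rz":0,"hand":0.03},{"dx":0,"dy":0,"dz":0.003,"rx":0,"ry":0,"rz":0,"hand":0.03},{"dx":0,"dy":0,"dz":0,"rx":0,"ry":0,"rz":0,"hand":0.03},{"dx":0,"dy":0,"dz":0,"rx":0,"ry":0,"rz":0,"hand":0.03}]'
python3 -c "
from h import *
go([.5394,.0904,.0486],85.35)"
```

```text
clock: 14.28
position: [0.5388, 0.0907, 0.0501]
ee_rot: [-0.0, 0.041, 0.999, 0.0]
contact_force: [0.2, -0.0, -0.9]
width: 0.0481
gripper_force: 84.2
pos [0.5388 0.0907 0.0501] yang 85.35 z-axis [-3.e-04  1.e-04 -1.e+00] | d [-0.0007 -0.0003  0.0015] rz -0.00 F [ 0.2 -0.  -0.9] w 0.0481 gf 84.2 t 14.28
```

```bash

python3 -m pendant '[{"dx":0,"dy":0,"dz":0.001,"rx":0,"ry":0,"rz":0,"hand":0.03},{"dx":0,"dy":0,"dz":0.001,"rx":0,"ry":0,"rz":0,"hand":0.03},{"dx":0,"dy":0,"dz":0.001,"rx":0,"ry":0,"rz":0,"hand":0.03},{"dx":0,"dy":0,"dz":0.001,"rx":0,"ry":0,"rz":0,"hand":0.03},{"dx":0,"dy":0,"dz":0,"rx":0,"ry":0,"rz":0,"hand":0.03},{"dx":0,"dy":0,"dz":0,"rx":0,"ry":0,"rz":0,"hand":0.03}]' 110
python3 -m pendant '[{"dx":0,"dy":0,"dz":0.001,"rx":0,"ry":0,"rz":0,"hand":0.03},{"dx":0,"dy":0,"dz":0.001,"rx":0,"ry":0,"rz":0,"hand":0.03},{"dx":0,"dy":0,"dz":0,"rx":0,"ry":0,"rz":0,"hand":0.03}]'
```

```text
clock: 14.78
position: [0.5397, 0.0908, 0.0484]
ee_rot: [0.001, 0.041, 0.999, 0.0]
contact_force: [-2.8, -1.1, 10.3]
width: 0.0477
gripper_force: 119.4
clock: 15.03
position: [0.5402, 0.0908, 0.047]
ee_rot: [0.002, 0.041, 0.999, 0.0]
contact_force: [-2.3, -0.6, 12.9]
width: 0.0475
gripper_force: 119.5
```

```bash

python3 -m pendant '[{"dx":0,"dy":0,"dz":0.001,"rx":0,"ry":0,"rz":0,"hand":0.03},{"dx":0,"dy":0,"dz":0.001,"rx":0,"ry":0,"rz":0,"hand":0.03},{"dx":0,"dy":0,"dz":0,"rx":0,"ry":0,"rz":0,"hand":0.03}]'
python3 -m pendant '[{"dx":0,"dy":0,"dz":0.001,"rx":0,"ry":0,"rz":0,"hand":0.03},{"dx":0,"dy":0,"dz":0.001,"rx":0,"ry":0,"rz":0,"hand":0.03},{"dx":0,"dy":0,"dz":0,"rx":0,"ry":0,"rz":0,"hand":0.03}]'
python3 -m pendant '[{"dx":0,"dy":0,"dz":0.001,"rx":0,"ry":0,"rz":0,"hand":0.03},{"dx":0,"dy":0,"dz":0.001,"rx":0,"ry":0,"rz":0,"hand":0.03},{"dx":0,"dy":0,"dz":0,"rx":0,"ry":0,"rz":0,"hand":0.03},{"dx":0,"dy":0,"dz":0,"rx":0,"ry":0,"rz":0,"hand":0.03}]'
```

```text
clock: 15.28
position: [0.5392, 0.0909, 0.0433]
ee_rot: [0.001, 0.041, 0.999, 0.0]
contact_force: [0.5, 0.2, -0.6]
width: 0.048
gripper_force: 117.9
clock: 15.53
position: [0.5391, 0.0907, 0.0396]
ee_rot: [0.0, 0.041, 0.999, 0.0]
contact_force: [1.4, 0.3, -4.8]
width: 0.0474
gripper_force: 117.2
clock: 15.87
position: [0.5389, 0.0907, 0.0388]
ee_rot: [0.0, 0.041, 0.999, -0.0]
contact_force: [0.1, -0.9, 4.1]
width: 0.0477
gripper_force: 118.0
```

```bash

python3 -m pendant '[{"dx":0,"dy":0,"dz":0.001,"rx":0,"ry":0,"rz":0,"hand":0.03},{"dx":0,"dy":0,"dz":0.001,"rx":0,"ry":0,"rz":0,"hand":0.03},{"dx":0,"dy":0,"dz":0,"rx":0,"ry":0,"rz":0,"hand":0.03},{"dx":0,"dy":0,"dz":0,"rx":0,"ry":0,"rz":0,"hand":0.03},{"dx":0,"dy":0,"dz":0,"rx":0,"ry":0,"rz":0,"hand":0.03}]'
```

```text
clock: 16.28
position: [0.5389, 0.0907, 0.0388]
ee_rot: [0.001, 0.04, 0.999, -0.0]
contact_force: [-3.6, -0.4, 16.0]
width: 0.0479
gripper_force: 120.0
```

```bash

python3 -m pendant '[{"dx":0,"dy":0,"dz":0.001,"rx":0,"ry":0,"rz":0,"hand":0.03},{"dx":0,"dy":0,"dz":0.0005,"rx":0,"ry":0,"rz":0,"hand":0.03},{"dx":0,"dy":0,"dz":0,"rx":0,"ry":0,"rz":0,"hand":0.03},{"dx":0,"dy":0,"dz":0,"rx":0,"ry":0,"rz":0,"hand":0.03},{"dx":0,"dy":0,"dz":0,"rx":0,"ry":0,"rz":0,"hand":0.03},{"dx":0,"dy":0,"dz":0,"rx":0,"ry":0,"rz":0,"hand":0.03}]'
python3 - <<'E'
from h import *
s=manip.get_state();A=rot(s['ee_rot']);w=cam('wrist');zt=s['position'][2]+.0214
f=w['frame'].astype(int);c=proj(w,[*s['position'][:2],zt])
Y,X=np.mgrid[:480,:640];r=((f.max(2)>=70)&(abs(X-c[0])<60)&(abs(Y-c[1])<140)).astype(np.uint8)
n,l,st,ct=cv2.connectedComponentsWithStats(r)
for i in range(1,n):
    if st[i,4]>25 and st[i,2]>2.5*st[i,3]: print(st[i],(A.T@(onz(w,*ct[i],zt)-s['position'])).round(4))
E
```

```text
clock: 16.78
position: [0.5389, 0.0907, 0.0387]
ee_rot: [0.001, 0.04, 0.999, -0.0]
contact_force: [-7.2, 0.2, 27.3]
width: 0.0476
gripper_force: 121.5
[263 255 117   7 817] [ 0.0345  0.     -0.0215]
[265 296 113   7 755] [ 0.0206  0.0004 -0.0214]
[267 335 110   7 702] [ 0.0067 -0.0006 -0.0214]
[269 371 106   7 642] [-0.0072  0.0003 -0.0214]
[271 405 102   5 430] [-0.0209  0.0008 -0.0214]
[273 438  99   4 337] [-0.0349  0.001  -0.0213]
```

The ridges sit where they did before pressing, so the pack hasn't slipped in the grip. Its underside is at 0.030, the bay floor, with 27 N pressing down.

```bash
python3 -c "
from rig import manip
print(manip.sign_off())"
```

```text
the job is handed in; nothing more can be done
None
```

The knob was turned to its end stop and popped back up with the keeper arm clear, and the thick pack snapped past the noses to the bay floor; I handed the job in at about 17 s, still gripping the pack and pressing it down with about 27 N.

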